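# Close up the modelling-tool case

## Robot

A 7-joint arm with a two-finger parallel gripper is mounted at the origin on the work surface. World frame = base frame: x ahead of the robot, y to its left, z up, the work surface at z = 0. Lengths are in m, angles in rad, forces in N, time in s.
With the tool pointing down it reaches from about 0.425 to 0.925 m from the base axis. Payload 6.8 kg.
Tool frame: the origin (TCP) lies midway between the tips of the shut fingers; the grasp point (between the pads) lies 19 mm behind it; z points along the fingers, y is the line along which they close (so a half turn about z gives the same grasp; the last joint's range is limited). The gripper opens to 85 mm and grips with 20 to 120 N. Pads are 22 mm wide; open, the fingers measure 114 mm over their backs; the gripper's body (76 mm by 85 mm) begins 54 mm behind the grasp point. The pads swing forward as they close: fully open they stand 13 mm farther back than shut.
Start: joints at [-1.322, 0.477, 0.022, 1.555, -0.011, 1.109, -0.083], TCP at [0.236, 0.633, 0.231] pointing down, gripper open.
Joint ranges: [-2.96, 2.96], [-0.34, 2.1], [-1.41, 1.46], [0.24, 2.44], [-1.37, 4.51], [0.17, 1.92], [-2.96, 2.96]. Speed limits (rad/s): [2.39, 2.39, 3.14, 3.14, 3.14, 3.14, 3.14].

## Interface

Orientations are given as a rotation vector (axis times angle).
In Python, from cell import env, optics, ticket gives the robot as it stands.
- The arm moves only by the shell command python3 -m pendant 'ROWS' [FORCE]. ROWS is JSON, a list of rows, each an object with "hand": the opening in per cent of the stroke, from 0 (shut) to 100 (fully open); "travel": the shift along the world's x, y, z in mm, a list of three; "dr": the turn, a rotation vector about the world's x, y, z in rad, a list of three. A call has 1 to 5 rows; each row shifts and turns the commanded pose from where the row before left it; what a row does not reach is not made up. A row lasts 1/8 s, in which the tool goes at most 62.5 mm and 10.7 degrees, less where a joint would pass 70% of its speed; a pose out of reach is approached as far as the arm can. A call is refused whole if a number of a shift passes 62.5 or a number of a turn 0.188, either way. A call with a gripper value outside its range is refused whole. The fingers move at their own pace and stop on an object; FORCE is the grip in N (left out, the last holds). Time passes only in rows, so rows that do not move let the fingers close. It gives the time, the measured TCP pose, the force, the opening and the grip force at its end, in the units of the state.
- env.state(): the state, without advancing time (a new reading comes with each control period).
- optics.capture(name): name is "scene" or "top"; returns the picture (420x560x3 uint8, red, green, blue); there is no depth.
- optics.camera_params(name): a dict with "mtx" (3x3 intrinsics, pixels), "camera_from_world" (4x4, takes a point from world to camera coordinates). Camera axes: x right, y down, z forward; pixel columns grow to the right and rows downward; lengths in m; the calibration is good to about 2 mm. A picture is of the moment at which its call begins. camera_params takes no time and is no camera call.
- ticket.sign_off(): hands the job in; it is judged then, once.
The state is a dict: "t": time; "joints": joint angles; "qd": joint speeds; "tau": joint torques, N m; "eef_pos": TCP position; "eef_rot": TCP orientation; "wrist_force": force on the tool from outside, world axes, zero at the start; "wrist_torque": the same for the moment, N m; "finger_gap": finger opening in m; "gripper_force": force on a finger pad.
Only numpy, scipy, OpenCV 4.12 (cv2) and the standard library are available. Lean on these libraries where they do the work, as an engineer would, in place of code of your own. Each camera call takes 0.05 s, during which the arm holds its last target. There are 200 camera calls.

## Task

Pack up the open plywood tool case on the pottery bench: with your fingertips, push the upright tool flap down flat into the case, then swing the hinged lid gently all the way shut over it, without slamming. Nothing needs to be gripped or picked up; leave the mug, the glaze jar, the brush pot and the wooden rib where they are.

Things in the scene. Friction and masses are not known exactly. Their poses are not given: they have to be found in the camera images.
- case: open-topped plywood tool case, heavy and fixed to the bench, 200 mm along its x, 240 mm along its y, 70 mm high, walls 6 mm, floor 6 mm thick; origin at the centre of its underside, z up. The lid is hinged along the top of its +x wall (which lies to the robot's right), the flap inside near its -x wall (to the robot's left).
- lid (a joint): lid angle in rad about the case's y axis: 0 = shut flat on the rim, 1.57 = upright, more = leaning outwards; ends at 1.95, starts at 1.6 to 1.85. The hinge is stiff (about 0.45 N m): the lid stays wherever it is left and does not fall shut, so it must be pushed all the way (about 3 N at the free edge).
- lid_hinge (a point): point on the lid's hinge axis, middle of its width: 100 mm along the case's +x from the case's origin, 70 mm up. The axis is in the plane of the lid's inner face (the face that lies on the rim). The point's axes turn with the lid: y along the hinge, -x towards the free edge, z out of the outer face.
- lid_edge (a point): middle of the free edge of the lid, a plain plywood board without handle, 200 mm from hinge to free edge, 240 mm wide, 10 mm thick, about 0.3 kg. The point is on the outer face; axes as lid_hinge.
- flap (a joint): flap angle in rad about the case's y axis: 0 = folded down flat in the case, resting on a stop, its top 54 mm above the bench (16 mm below the rim); 1.57 = upright; ends at 1.70, starts at 1.45 to 1.65. It folds towards the lid (case's +x). The hinge is stiff (about 0.18 N m): it stays where it is left and must be pushed all the way down.
- flap_hinge (a point): point on the flap's hinge axis, middle of its width: 75 mm along the case's -x from the case's origin, 46 mm up, in the plane of the face that carries the tools. The point's axes turn with the flap: y along the hinge, x towards the free edge, z out of the plain face (which looks up when folded).
- flap_edge (a point): middle of the free edge of the flap, a wooden board 125 mm from hinge to free edge, 216 mm wide, 8 mm thick, about 0.15 kg, with modelling tools fixed to the face that looks to the lid; it is pushed from the other, plain face. The point is on the plain face; axes as flap_hinge.
- rib: loose flat wooden potter's rib, 50 x 100 x 12 mm, lying on the floor of the case, under the folded flap's place and not touched by it; origin at the centre of its underside. Stays there.
- mug: loose unglazed terracotta mug, 76 mm across, 85 mm high, handle at its +y; on the bench beside the case, on the flap's side; origin at the centre of its underside. Stays there.
- glaze_jar: loose closed white jar, 68 mm across, 85 mm high; on the bench beside the case, on the lid's side; origin at the centre of its underside. Stays there.
- brush_pot: loose white pot with three brushes, 72 mm across, 95 mm high, 185 mm with the brushes; on the bench beyond the case as seen from the robot; origin at the centre of its underside. Stays there.

How it is judged:
By the outcome, as a careful person would: the job done as asked, in the order asked, and still so for the second after the job is handed in, with the robot touching nothing.
It also fails if it takes over 51 s, if anything falls off the work surface, if the arm or the gripper's body presses on something with over 40 N, if the wrist force passes 120 N, or if a joint passes its speed limit or range.

## Working session

There is one attempt and no reset: what is moved stays moved. The work goes in short steps, Python scripts to look and compute and a shell command to move; the robot and the scene stay as the last step left them, time stands still between calls to the robot, and variables do not carry over. Pictures are saved under pics/ and viewed, at most 10 in all, crops included, and the job is handed in when it is done.

```bash
mkdir -p pics; ls; python3 - <<'E'
from cell import env, optics
import cv2,numpy as np
s=env.state()
for k in s: print(k,np.round(s[k],3))
for n in("scene","top"):
    cv2.imwrite(f"pics/{n}0.png",optics.capture(n)[:,:,::-1]); p=optics.camera_params(n)
    print(n,np.round(p["mtx"],1).tolist(),np.round(p["camera_from_world"],4).tolist())
E
```

```text
pics
t 0.0
joints [-1.322  0.478  0.022  1.556 -0.012  1.109 -0.083]
qd [ 0.    -0.     0.002 -0.002  0.002 -0.001  0.002]
tau [ 1.0000e-03 -5.9646e+01  1.6090e+00 -2.8119e+01  1.3000e-02  1.0000e-02
 -0.0000e+00]
eef_pos [0.236 0.632 0.23 ]
eef_rot [-5.570e-01 -3.092e+00  3.000e-03]
wrist_force [-0.317  0.533 -0.787]
wrist_torque [0.009 0.    0.024]
gripper_force 0.0
finger_gap 0.085
scene [[483.2, 0.0, 280.2], [0.0, 483.2, 204.5], [0.0, 0.0, 1.0]] [[0.6394, 0.7688, 0.0136, -0.4071], [0.5982, -0.4862, -0.6371, -0.3013], [-0.4832, 0.4155, -0.7707, 1.3804], [0.0, 0.0, 0.0, 1.0]]
top [[536.8, 0.0, 285.6], [0.0, 536.8, 215.5], [0.0, 0.0, 1.0]] [[-0.0755, -0.9971, -0.0062, 0.0677], [-0.9722, 0.075, -0.2216, 0.6153], [0.2215, -0.0107, -0.9751, 1.2189], [0.0, 0.0, 0.0, 1.0]]
```

View pics/scene0.png

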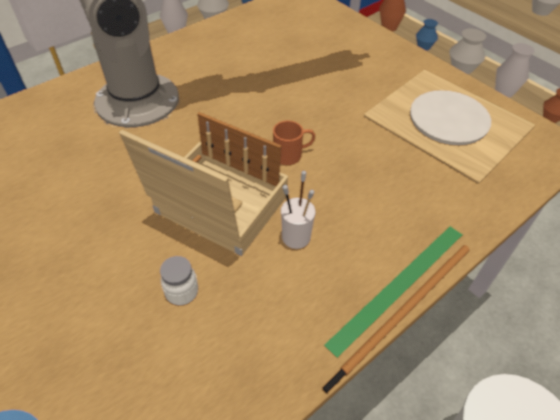

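View pics/top0.png

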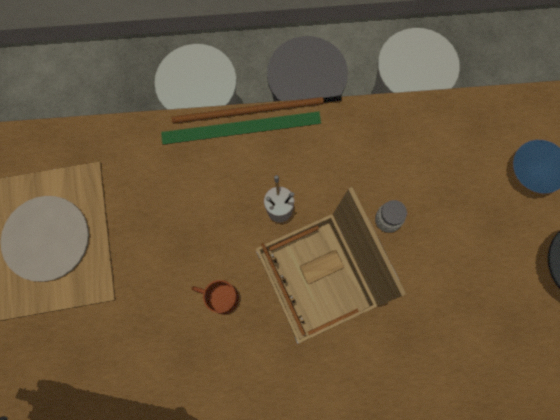

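The top view shows the case around (315,278), with its flap along (265,245)–(303,335). The lid runs from (345,225)–(375,305) to its free edge at (350,190)–(402,290). The mug is at (222,297), the jar at (391,215) and the brush pot at (279,205). I'll zoom in on the case corners.

```bash
python3 - <<'E'
import cv2
a=cv2.imread("pics/top0.png")[180:350,190:416]; cv2.imwrite("pics/topc.png",cv2.resize(a,None,fx=3.5,fy=3.5,interpolation=cv2.INTER_CUBIC))
E
```

```text
(no output)
```

View pics/topc.png

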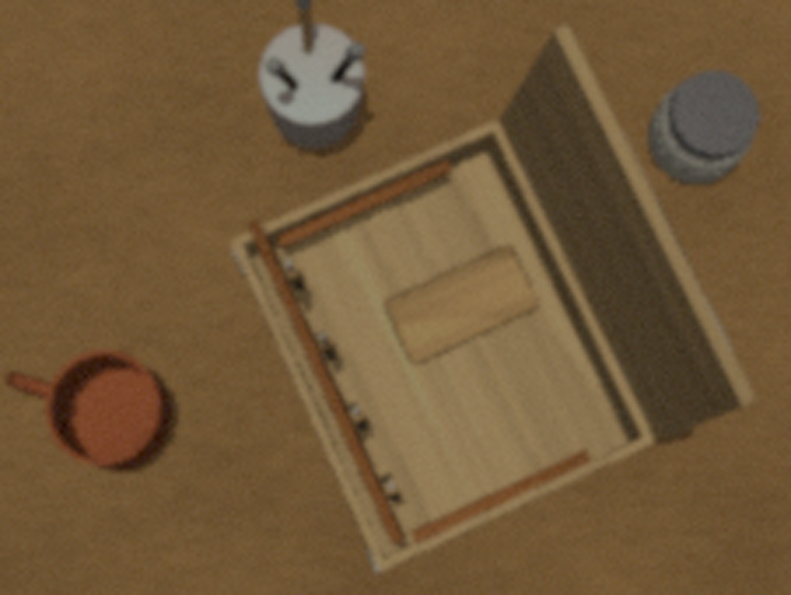

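The zoomed view shows the case's rim corners at crop pixels (232,243), (380,570), (498,124) and (652,440). The lid's free-edge ends are at (567,27) and (748,402), and the flap's top edge runs from (257,225) to (400,542).

```bash
cat > h.py <<'E'
import numpy as np, cv2
from cell import env, optics
from scipy.optimize import least_squares
def ray(n,uv):
    p=optics.camera_params(n);T=np.array(p["camera_from_world"]);R,t=T[:3,:3],T[:3,3]
    d=R.T@np.linalg.solve(np.array(p["mtx"]),[*uv,1]);return -R.T@t,d
def onz(n,uv,z):
    c,d=ray(n,uv);return c+d*(z-c[2])/d[2]
def proj(n,P):
    p=optics.camera_params(n);T=np.array(p["camera_from_world"]);q=np.array(p["mtx"])@(T[:3,:3]@P+T[:3,3]);return q[:2]/q[2]
crop=lambda u,v:(190+(u+.5)/3.5-.5,180+(v+.5)/3.5-.5)
E
python3 - <<'E'
from h import *
c=[crop(*x) for x in[(232,243),(380,570),(498,124),(652,440)]]
W=np.array([onz("top",x,.07) for x in c]);print(W.round(4))
print("sides",np.linalg.norm(W[0]-W[1]),np.linalg.norm(W[2]-W[3]),np.linalg.norm(W[0]-W[2]),np.linalg.norm(W[1]-W[3]))
ctr=W.mean(0);ey=(W[0]-W[1]+W[2]-W[3]);ex=(W[2]-W[0]+W[3]-W[1])
a1=np.arctan2(ex[1],ex[0]);a2=np.arctan2(-ey[0],ey[1]);print(ctr,a1,a2)
a=(a1+a2*1.2)/2.2;ex=np.array([np.cos(a),np.sin(a),0]);ey=np.array([-ex[1],ex[0],0]);o=ctr*[1,1,0];z=np.array([0,0,1.])
np.save("case.npy",np.array([o,ex,ey,z]))
print("ex",ex,"ey",ey)
w=lambda p:o+p[0]*ex+p[1]*ey+p[2]*z
# lid angle: edge corners outer, flap edge plain; compare crop pixels
inv=lambda uv:((uv+.5-[190,180])*3.5-.5).round(0)
for th in np.arange(1.6,1.9,.05):
    u=np.array([-np.cos(th),np.sin(th)]);n=np.array([np.sin(th),np.cos(th)])
    print("lid",round(th,2),[ [inv(proj("top",w([.1+.2*u[0]+k*n[0],s*.12,.07+.2*u[1]+k*n[1]]))).tolist() for s in(1,-1)] for k in (0,.01)])
for th in np.arange(1.4,1.7,.05):
    u=np.array([np.cos(th),np.sin(th)]);n=np.array([-np.sin(th),np.cos(th)])
    print("flap",round(th,2),[ [inv(proj("top",w([-.075+.125*u[0]+k*n[0],s*.108,.046+.125*u[1]+k*n[1]]))).tolist() for s in(1,-1)] for k in (0,.008)])
for n,uv,h in(("mug",(222,297),.085),("jar",(393,212),.085),("pot",(279,201),.095)):print(n,onz("top",uv,h).round(3))
E
```

```text
[[ 0.5428  0.0969  0.07  ]
 [ 0.3208  0.0145  0.07  ]
 [ 0.6111 -0.0901  0.07  ]
 [ 0.3905 -0.1711  0.07  ]]
sides 0.23673386675354316 0.23502826555878706 0.19905402699719663 0.19820706920051584
[ 0.46628359 -0.03746187  0.07      ] -1.216150978489727 -1.2171638686097568
ex [ 0.34673965 -0.93796142  0.        ] ey [0.93796142 0.34673965 0.        ]
lid 1.6 [[[533.0, 39.0], [722.0, 418.0]], [[548.0, 33.0], [738.0, 410.0]]]
lid 1.65 [[[548.0, 33.0], [738.0, 411.0]], [[563.0, 26.0], [753.0, 403.0]]]
lid 1.7 [[[563.0, 26.0], [753.0, 403.0]], [[578.0, 20.0], [768.0, 396.0]]]
lid 1.75 [[[578.0, 20.0], [768.0, 396.0]], [[593.0, 14.0], [783.0, 389.0]]]
lid 1.8 [[[593.0, 15.0], [783.0, 389.0]], [[607.0, 9.0], [797.0, 382.0]]]
lid 1.85 [[[607.0, 9.0], [797.0, 382.0]], [[621.0, 4.0], [811.0, 375.0]]]
flap 1.4 [[[296.0, 202.0], [444.0, 523.0]], [[284.0, 207.0], [432.0, 529.0]]]
flap 1.45 [[[287.0, 206.0], [435.0, 527.0]], [[275.0, 211.0], [423.0, 533.0]]]
flap 1.5 [[[278.0, 210.0], [425.0, 532.0]], [[266.0, 215.0], [413.0, 537.0]]]
flap 1.55 [[[269.0, 214.0], [416.0, 536.0]], [[257.0, 219.0], [404.0, 542.0]]]
flap 1.6 [[[259.0, 218.0], [406.0, 541.0]], [[248.0, 223.0], [394.0, 546.0]]]
flap 1.65 [[[250.0, 222.0], [397.0, 545.0]], [[239.0, 228.0], [385.0, 551.0]]]
flap 1.7 [[[241.0, 227.0], [388.0, 550.0]], [[230.0, 232.0], [376.0, 555.0]]]
mug [0.435 0.181 0.085]
jar [ 0.604 -0.234  0.085]
pot [0.649 0.034 0.095]
```

```bash
python3 -m pendant '[{"hand":0,"travel":[21,-50,0],"dr":[0,0,-0.12]},{"hand":0,"travel":[21,-50,0],"dr":[0,0,-0.12]},{"hand":0,"travel":[21,-50,0],"dr":[0,0,-0.12]},{"hand":0,"travel":[21,-50,0],"dr":[0,0,-0.12]},{"hand":0,"travel":[21,-50,0],"dr":[0,0,-0.12]}]' 
python3 -m pendant '[{"hand":0,"travel":[21,-50,0],"dr":[0,0,-0.12]},{"hand":0,"travel":[21,-50,0],"dr":[0,0,-0.12]},{"hand":0,"travel":[21,-50,0],"dr":[0,0,0]},{"hand":0,"travel":[21,-50,0],"dr":[0,0,0]},{"hand":0,"travel":[0,0,0],"dr":[0,0,0]}]'
cat > st.py <<'E'
from h import *
from scipy.spatial.transform import Rotation as R
s=env.state();o,ex,ey,z=np.load("case.npy");p=np.array(s["eef_pos"]);d=p-o
M=R.from_rotvec(s["eef_rot"]).as_matrix()
print("t",s["t"],"world",p.round(4),"case",np.round([d@ex,d@ey,d[2]],4),"tooly in case",np.round([M[:,1]@ex,M[:,1]@ey],2),"toolz",M[:,2].round(3),"F case",np.round([np.dot(s["wrist_force"],k) for k in(ex,ey,z)],2),"gap",s["finger_gap"])
E
python3 st.py
```

```text
t: 0.72
eef_pos: [0.3412, 0.3806, 0.2311]
eef_rot: [-1.452, -2.786, 0.001]
wrist_force: [0.1, 0.1, -0.3]
finger_gap: -0.0001
gripper_force: 0.0
t: 1.35
eef_pos: [0.4259, 0.1782, 0.2313]
eef_rot: [1.78, 2.588, -0.001]
wrist_force: [0.1, 1.0, -0.2]
finger_gap: -0.0002
gripper_force: 0.0
t 1.35 world [0.4259 0.1782 0.2313] case [-0.2163  0.0369  0.2313] tooly in case [-0.01  1.  ] toolz [ 0.    -0.001 -1.   ] F case [-0.91  0.46 -0.16] gap -0.00020181036402810147
```

```bash
python3 -m pendant '[{"hand":0,"travel":[11,-29,0],"dr":[0,0,0]},{"hand":0,"travel":[11,-29,0],"dr":[0,0,0]},{"hand":0,"travel":[8,-22,-40],"dr":[0,0,0]},{"hand":0,"travel":[0,0,-48],"dr":[0,0,0]},{"hand":0,"travel":[0,0,0],"dr":[0,0,0]}]' 
python3 st.py; python3 - <<'E'
from h import *
a=optics.capture("top")[180:350,190:416,::-1]; b=optics.capture("scene")[80:280,110:330,::-1]
f=lambda i:cv2.resize(i,(395,360),interpolation=cv2.INTER_CUBIC)
cv2.imwrite("pics/a1.png",np.hstack([f(a),f(b)]))
E
```

```text
t: 1.98
eef_pos: [0.452, 0.1023, 0.1408]
eef_rot: [-1.767, -2.593, 0.01]
wrist_force: [-0.7, -0.9, -0.2]
finger_gap: 0.0003
gripper_force: 0.0
t 1.975 world [0.452  0.1023 0.1408] case [-0.1361  0.0351  0.1408] tooly in case [-0.02  1.  ] toolz [-0.007 -0.003 -1.   ] F case [ 0.58 -1.   -0.24] gap 0.0002931444848339923
```

View pics/a1.png

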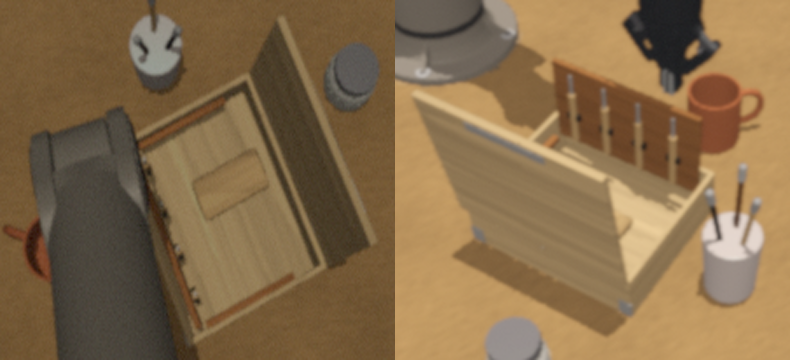

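The gripper is behind the flap's plain face and clear of the mug. Now I'll push the flap.

```bash
python3 -m pendant '[{"hand":0,"travel":[4.5,-12.2,0],"dr":[0,0,0]},{"hand":0,"travel":[4.5,-12.2,0],"dr":[0,0,0]},{"hand":0,"travel":[4.5,-12.2,0],"dr":[0,0,0]},{"hand":0,"travel":[3.4,-9.1,0],"dr":[0,0,0]},{"hand":0,"travel":[3.4,-9.1,0],"dr":[0,0,0]}]' >/dev/null; python3 st.py
python3 -m pendant '[{"hand":0,"travel":[3.4,-9.1,0],"dr":[0,0,0]},{"hand":0,"travel":[3.1,-8.4,-3.5],"dr":[0,0,0]},{"hand":0,"travel":[3.1,-8.4,-3.5],"dr":[0,0,0]},{"hand":0,"travel":[3.1,-8.4,-3.5],"dr":[0,0,0]}]' >/dev/null; python3 st.py
```

```text
t 2.7 world [0.4754 0.0473 0.1434] case [-0.0763  0.0379  0.1434] tooly in case [-0.02  1.  ] toolz [ 0.  0. -1.] F case [-2.35  1.35 -1.11] gap -0.0002039678028853274
t 3.2 world [0.4879 0.0129 0.1324] case [-0.0398  0.0377  0.1324] tooly in case [-0.02  1.  ] toolz [-0.  0. -1.] F case [-1.35  0.08 -0.32] gap 0.0001212773510604963
```

```bash
python3 -m pendant '[{"hand":0,"travel":[2.6,-7,-5.7],"dr":[0,0,0]},{"hand":0,"travel":[2.6,-7,-5.7],"dr":[0,0,0]},{"hand":0,"travel":[2.6,-7,-5.7],"dr":[0,0,0]},{"hand":0,"travel":[2,-5.3,-7.7],"dr":[0,0,0]},{"hand":0,"travel":[2,-5.3,-7.7],"dr":[0,0,0]}]' >/dev/null; python3 st.py
python3 -m pendant '[{"hand":0,"travel":[2,-5.3,-7.7],"dr":[0,0,0]},{"hand":0,"travel":[1.2,-3.1,-9],"dr":[0,0,0]},{"hand":0,"travel":[1.2,-3.1,-9],"dr":[0,0,0]},{"hand":0,"travel":[1.2,-3.1,-9],"dr":[0,0,0]}]' >/dev/null; python3 st.py
python3 -m pendant '[{"hand":0,"travel":[0,0,-4],"dr":[0,0,0]},{"hand":0,"travel":[0,0,-4],"dr":[0,0,0]},{"hand":0,"travel":[0,0,-4],"dr":[0,0,0]},{"hand":0,"travel":[0,0,0],"dr":[0,0,0]}]' >/dev/null; python3 st.py
```

```text
t 3.825 world [ 0.4998 -0.0188  0.0998] case [-0.0059  0.0379  0.0998] tooly in case [-0.02  1.  ] toolz [ 0. -0. -1.] F case [-0.15  0.03  2.6 ] gap -5.615309788874732e-05
t 4.325 world [ 0.505  -0.0327  0.0649] case [0.0089 0.038  0.0649] tooly in case [-0.02  1.  ] toolz [-0.001  0.    -1.   ] F case [-0.98  0.53  1.52] gap -8.235509945429658e-05
t 4.825 world [ 0.5053 -0.0329  0.054 ] case [0.0092 0.0382 0.054 ] tooly in case [-0.02  1.  ] toolz [ 0.  0. -1.] F case [ 1.17 -1.88  5.33] gap 3.832933841307319e-05
```

```bash
python3 -m pendant '[{"hand":0,"travel":[0,0,-2],"dr":[0,0,0]},{"hand":0,"travel":[0,0,-2],"dr":[0,0,0]},{"hand":0,"travel":[0,0,0],"dr":[0,0,0]}]' >/dev/null; python3 st.py
python3 -m pendant '[{"hand":0,"travel":[0,0,30],"dr":[0,0,0]},{"hand":0,"travel":[-10,27,60],"dr":[0,0,0]},{"hand":0,"travel":[-10,27,60],"dr":[0,0,0]},{"hand":0,"travel":[0,0,60],"dr":[0,0,0]},{"hand":0,"travel":[0,0,40],"dr":[0,0,0]}]' >/dev/null; python3 st.py;  python3 - <<'E'
from h import *
b=optics.capture("scene")[30:280,80:360,::-1]
cv2.imwrite("pics/a2.png",cv2.resize(b,(560,500),interpolation=cv2.INTER_CUBIC))
E
```

```text
t 5.2 world [ 0.5056 -0.0329  0.0533] case [0.0093 0.0384 0.0533] tooly in case [-0.02  1.  ] toolz [ 0.001  0.003 -1.   ] F case [ -5.85 -14.02  51.18] gap 0.00011735748167830933
t 5.825 world [0.4866 0.0187 0.2951] case [-0.0456  0.0386  0.2951] tooly in case [-0.02  1.  ] toolz [ 0.003  0.002 -1.   ] F case [-0.13  1.47 -0.4 ] gap 0.0001923894002779259
```

View pics/a2.png

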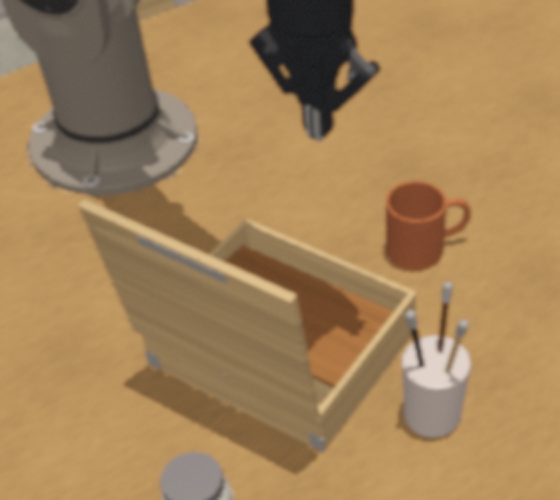

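The picture shows the flap folded flat inside the case, with the mug and brush pot unmoved. Next I'll go over the lid to its outer side.

```bash
python3 -m pendant '[{"hand":0,"travel":[0,0,45],"dr":[0,0,0]},{"hand":0,"travel":[18,-48,0],"dr":[0,0,0]},{"hand":0,"travel":[18,-48,0],"dr":[0,0,0]},{"hand":0,"travel":[18,-48,0],"dr":[0,0,0]},{"hand":0,"travel":[18,-49,0],"dr":[0,0,0]}]' >/dev/null
python3 -m pendant '[{"hand":0,"travel":[0,0,0],"dr":[0,0,0]},{"hand":0,"travel":[0,0,-30],"dr":[0,0,0]},{"hand":0,"travel":[0,0,-40],"dr":[0,0,0]},{"hand":0,"travel":[0,0,-35],"dr":[0,0,0]},{"hand":0,"travel":[0,0,0],"dr":[0,0,0]}]' >/dev/null; python3 st.py;  python3 - <<'E'
from h import *
b=optics.capture("scene")[30:280,80:360,::-1]
cv2.imwrite("pics/a3.png",cv2.resize(b,(560,500),interpolation=cv2.INTER_CUBIC))
E
```

```text
t 7.125 world [ 0.5565 -0.1732  0.2297] case [0.1586 0.0376 0.2297] tooly in case [-0.02  1.  ] toolz [-0.006  0.002 -1.   ] F case [-0.61  0.16 -0.27] gap -0.00021197612892310207
```

View pics/a3.png

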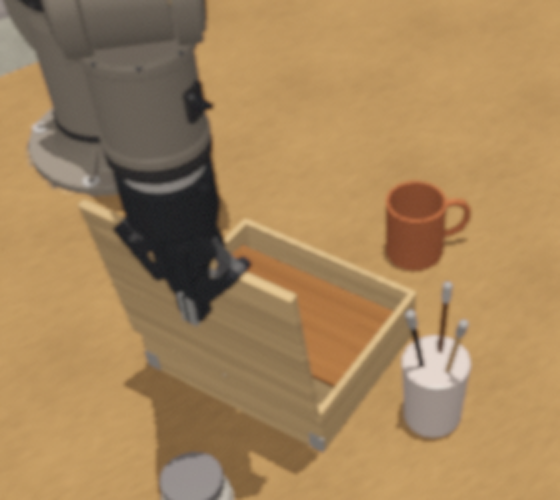

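The picture shows the fingertips at about (195,310), behind the lid's outer face near the free edge and clear of the jar. I'll start pushing the lid.

```bash
python3 -m pendant '[{"hand":0,"travel":[-2.8,7.7,0.5],"dr":[0,0,0]},{"hand":0,"travel":[-2.8,7.7,0.5],"dr":[0,0,0]},{"hand":0,"travel":[-2.8,7.7,0.5],"dr":[0,0,0]},{"hand":0,"travel":[-2.8,7.7,0.5],"dr":[0,0,0]}]' >/dev/null; python3 st.py
python3 -m pendant '[{"hand":0,"travel":[-2.8,7.7,0.5],"dr":[0,0,0]},{"hand":0,"travel":[-2.8,7.7,0.5],"dr":[0,0,0]},{"hand":0,"travel":[-2.8,7.7,0.5],"dr":[0,0,0]},{"hand":0,"travel":[-2.8,7.7,0.5],"dr":[0,0,0]}]' >/dev/null; python3 st.py
```

```text
t 7.675 world [ 0.5478 -0.1444  0.2353] case [0.1286 0.0394 0.2353] tooly in case [-0.02  1.  ] toolz [ 0.003 -0.001 -1.   ] F case [1.9  0.85 2.13] gap 0.0002260524369272923
t 8.175 world [ 0.5353 -0.1129  0.2358] case [0.0947 0.0386 0.2358] tooly in case [-0.02  1.  ] toolz [-0.001 -0.    -1.   ] F case [ 2.65  0.13 -0.88] gap -0.00037128936750458727
```

Contact force is about 2.7 N, as expected. I'll continue along the arc.

```bash
python3 -m pendant '[{"hand":0,"travel":[-2.8,7.5,-2.2],"dr":[0,0,0]},{"hand":0,"travel":[-2.8,7.5,-2.2],"dr":[0,0,0]},{"hand":0,"travel":[-2.8,7.5,-2.2],"dr":[0,0,0]}]' >/dev/null; python3 st.py
python3 -m pendant '[{"hand":0,"travel":[-2.8,7.5,-2.2],"dr":[0,0,0]},{"hand":0,"travel":[-2.8,7.5,-2.2],"dr":[0,0,0]},{"hand":0,"travel":[-2.8,7.5,-2.2],"dr":[0,0,0]}]' >/dev/null; python3 st.py
python3 -m pendant '[{"hand":0,"travel":[-2.4,6.6,-4.4],"dr":[0,0,0]},{"hand":0,"travel":[-2.4,6.6,-4.4],"dr":[0,0,0]},{"hand":0,"travel":[-2.4,6.6,-4.4],"dr":[0,0,0]}]' >/dev/null; python3 st.py
python3 -m pendant '[{"hand":0,"travel":[-2.4,6.6,-4.4],"dr":[0,0,0]},{"hand":0,"travel":[-2.4,6.6,-4.4],"dr":[0,0,0]},{"hand":0,"travel":[-2.4,6.6,-4.4],"dr":[0,0,0]}]' >/dev/null; python3 st.py
```

```text
t 8.55 world [ 0.5274 -0.0904  0.2296] case [0.0709 0.039  0.2296] tooly in case [-0.02  1.  ] toolz [ 0.  0. -1.] F case [2.07 0.87 2.06] gap -0.0005338815057841393
t 8.925 world [ 0.5188 -0.068   0.2227] case [0.0469 0.0386 0.2227] tooly in case [-0.02  1.  ] toolz [-0. -0. -1.] F case [ 2.35  0.26 -0.51] gap -2.2365683557013835e-05
t 9.3 world [ 0.5117 -0.0481  0.2096] case [0.0257 0.039  0.2096] tooly in case [-0.02  1.  ] toolz [-0.  0. -1.] F case [ 0.99 -0.65  1.55] gap -0.00011356871799325957
t 9.675 world [ 0.5044 -0.0287  0.1962] case [0.005  0.0388 0.1962] tooly in case [-0.02  1.  ] toolz [-0. -0. -1.] F case [ 2.   -0.7   0.38] gap 9.70642137167829e-05
```

```bash
python3 -m pendant '[{"hand":0,"travel":[-1.9,5,-6.2],"dr":[0,0,0]},{"hand":0,"travel":[-1.9,5,-6.2],"dr":[0,0,0]},{"hand":0,"travel":[-1.9,5,-6.2],"dr":[0,0,0]}]' >/dev/null; python3 st.py
python3 -m pendant '[{"hand":0,"travel":[-1.9,5,-6.2],"dr":[0,0,0]},{"hand":0,"travel":[-1.9,5,-6.2],"dr":[0,0,0]},{"hand":0,"travel":[-1.9,5,-6.2],"dr":[0,0,0]}]' >/dev/null; python3 st.py
python3 -m pendant '[{"hand":0,"travel":[-1,2.7,-6],"dr":[0,0,0]},{"hand":0,"travel":[-1,2.7,-6],"dr":[0,0,0]},{"hand":0,"travel":[-1,2.7,-6],"dr":[0,0,0]},{"hand":0,"travel":[-1,2.7,-6],"dr":[0,0,0]},{"hand":0,"travel":[-1,2.7,-6],"dr":[0,0,0]}]' >/dev/null; python3 st.py
python3 -m pendant '[{"hand":0,"travel":[-0.5,1.3,-4.7],"dr":[0,0,0]},{"hand":0,"travel":[-0.5,1.3,-4.7],"dr":[0,0,0]},{"hand":0,"travel":[-0.5,1.3,-4.7],"dr":[0,0,0]},{"hand":0,"travel":[-0.5,1.3,-4.7],"dr":[0,0,0]}]' >/dev/null; python3 st.py
```

```text
t 10.05 world [ 0.499  -0.0134  0.1777] case [-0.0113  0.039   0.1777] tooly in case [-0.02  1.  ] toolz [-0.  0. -1.] F case [ 0.19 -0.04  1.74] gap -8.734692135231938e-05
t 10.425 world [0.4932 0.0012 0.159 ] case [-0.0269  0.0386  0.159 ] tooly in case [-0.02  1.  ] toolz [-0. -0. -1.] F case [2.42 0.06 0.02] gap -0.00017847632781400232
t 11.05 world [0.4884 0.0146 0.1291] case [-0.0412  0.0388  0.1291] tooly in case [-0.02  1.  ] toolz [ 0. -0. -1.] F case [0.81 0.03 0.53] gap 4.808361976795291e-05
t 11.55 world [0.4864 0.0199 0.1104] case [-0.0468  0.0388  0.1104] tooly in case [-0.02  1.  ] toolz [ 0.  0. -1.] F case [-0.06  0.68  1.63] gap 0.0001923614451499866
```

```bash
python3 -m pendant '[{"hand":0,"travel":[-0.3,0.8,-4],"dr":[0,0,0]},{"hand":0,"travel":[-0.3,0.8,-4],"dr":[0,0,0]},{"hand":0,"travel":[0,0.4,-3],"dr":[0,0,0]},{"hand":0,"travel":[0,0.4,-3],"dr":[0,0,0]},{"hand":0,"travel":[0,0.4,-3],"dr":[0,0,0]}]' >/dev/null; python3 st.py
python3 -m pendant '[{"hand":0,"travel":[0,0,-2.5],"dr":[0,0,0]},{"hand":0,"travel":[0,0,-2.5],"dr":[0,0,0]},{"hand":0,"travel":[0,0,-2],"dr":[0,0,0]},{"hand":0,"travel":[0,0,-2],"dr":[0,0,0]},{"hand":0,"travel":[0,0,-2],"dr":[0,0,0]}]' >/dev/null; python3 st.py
```

```text
t 12.175 world [0.4857 0.0226 0.0935] case [-0.0496  0.039   0.0935] tooly in case [-0.02  1.  ] toolz [-0. -0. -1.] F case [ 0.14 -0.03  0.04] gap 5.389566796622907e-05
t 12.8 world [0.4858 0.0226 0.0826] case [-0.0496  0.0392  0.0826] tooly in case [-0.02  1.  ] toolz [ 0.  0. -1.] F case [-1.05  0.45 -0.19] gap -2.4328945764329843e-05
```

```bash
for i in 1; do python3 -m pendant '[{"hand":0,"travel":[0,0,-1],"dr":[0,0,0]},{"hand":0,"travel":[0,0,-1],"dr":[0,0,0]},{"hand":0,"travel":[0,0,0],"dr":[0,0,0]}]' >/dev/null; python3 st.py; done
python3 -m pendant '[{"hand":0,"travel":[0,0,-1],"dr":[0,0,0]},{"hand":0,"travel":[0,0,0],"dr":[0,0,0]},{"hand":0,"travel":[0,0,0],"dr":[0,0,0]}]' >/dev/null; python3 st.py
```

```text
t 13.175 world [0.4857 0.0225 0.0806] case [-0.0495  0.039   0.0806] tooly in case [-0.02  1.  ] toolz [-0. -0. -1.] F case [-0.34  0.47  0.43] gap -5.9609247301315315e-05
t 13.55 world [0.4858 0.0225 0.0801] case [-0.0495  0.0391  0.0801] tooly in case [-0.02  1.  ] toolz [ 0.  0. -1.] F case [-0.84 -0.99  5.28] gap 0.00016744633378930872
```

```bash
python3 -m pendant '[{"hand":0,"travel":[0,0,-1],"dr":[0,0,0]},{"hand":0,"travel":[0,0,-0.5],"dr":[0,0,0]},{"hand":0,"travel":[0,0,0],"dr":[0,0,0]},{"hand":0,"travel":[0,0,0],"dr":[0,0,0]}]' >/dev/null; python3 st.py
python3 -m pendant '[{"hand":0,"travel":[0,0,15],"dr":[0,0,0]},{"hand":0,"travel":[0,0,60],"dr":[0,0,0]},{"hand":0,"travel":[0,0,60],"dr":[0,0,0]},{"hand":0,"travel":[-20,55,30],"dr":[0,0,0]},{"hand":0,"travel":[-20,55,0],"dr":[0,0,0]}]' >/dev/null
python3 -m pendant '[{"hand":0,"travel":[-20,55,0],"dr":[0,0,0]},{"hand":0,"travel":[-20,55,0],"dr":[0,0,0]},{"hand":0,"travel":[0,0,0],"dr":[0,0,0]},{"hand":0,"travel":[0,0,0],"dr":[0,0,0]}]' >/dev/null;python3 st.py
python3 - <<'E'
from h import *
a=optics.capture("top")[180:350,190:416,::-1]; b=optics.capture("scene")[80:280,110:330,::-1]
f=lambda i:cv2.resize(i,(395,360),interpolation=cv2.INTER_CUBIC)
cv2.imwrite("pics/a4.png",np.hstack([f(a),f(b)]))
E
```

```text
t 14.05 world [0.4859 0.0225 0.0799] case [-0.0495  0.0392  0.0799] tooly in case [-0.02  1.  ] toolz [-0.     0.002 -1.   ] F case [-2.21 -7.45 25.27] gap 0.00013777932381573525
t 15.175 world [0.4069 0.2393 0.2417] case [-0.2802  0.0403  0.2417] tooly in case [-0.02  1.  ] toolz [ 0.    -0.001 -1.   ] F case [ 0.8  -0.62 -0.41] gap -0.0002175017089269479
```

View pics/a4.png

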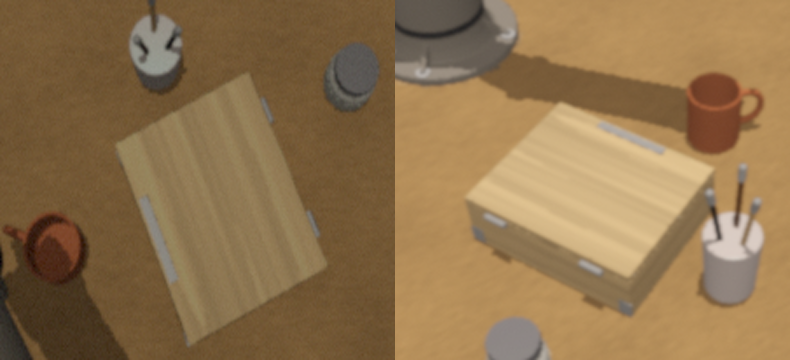

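The lid is shut flat on the rim, and the mug, jar and pot stand where they were. The arm is clear of everything, so I'm handing in.

```bash
python3 -c "
from cell import ticket
print(ticket.sign_off())"
```

```text
the job is handed in; nothing more can be done
None
```

The flap is folded flat, the lid was pushed gently shut over it, the mug, jar and brush pot show no movement in the last pictures (the rib is now under the lid and was not touched), and I handed the job in at about 15 s of the 51 s allowed.

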